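Put the try square and scraper back in the shadow tray

ROBOT

A 6-joint arm with a two-finger parallel gripper is mounted at the origin on the work surface. World frame = base frame: x ahead of the robot, y to its left, z up, the work surface at z = 0. Lengths are in mm, angles in rad, forces in N, time in s.
With the tool pointing down it reaches from about 250 to 775 mm from the base axis. Payload 4 kg.
Tool frame: the origin (TCP) lies on the centre line of the jaws, within the pads' length; the fingertips stand 17 mm ahead of it and the grasp point (between the pads) lies 2 mm behind it; z points along the fingers, y is the line along which they close (so a half turn about z gives the same grasp; the last joint's range is limited). The gripper opens to 85 mm and grips with 20 to 120 N. Pads are 22 mm wide; open, the fingers measure 114 mm over their backs; the gripper's body (76 mm by 85 mm) begins 54 mm behind the grasp point. The pads swing forward as they close: fully open they stand 13 mm farther back than shut.
Start: joints at [1.143, 0.087, 1.371, -0, 1.684, -0.103], TCP at [175.524, 521.255, 248.341] pointing down, gripper open.
Joint ranges: [-3.1, 3.1], [-0.76, 2.03], [0.27, 2.55], [-1.08, 4.22], [0.17, 2.65], [-2.57, 2.57]. Speed limits (rad/s): [2.79, 2.79, 3.14, 3.14, 3.14, 3.14].

INTERFACE

Orientations are given as a rotation vector (axis times angle).
In Python, from cell import bot gives the robot as it stands. The module is installed in compiled form; this text tells all that it offers. Calls block until the motion is done:
- bot.move_to(position, orientation): joint-space move of the TCP to a pose.
- bot.move_linear(position, ori=None, feed=150, until_force=None): straight line of the TCP; ori=None keeps the orientation; feed is the mean speed in mm/s. With until_force (N) it stops when the force on the tool has changed by that much, and returns True; else False.
- bot.set_joints(angles): joint-space move.
- bot.move_gripper(opening, newtons=None): finger opening in mm; newtons is the grip in N (None keeps the last); returns when the fingers have stopped.
- bot.wait(seconds).
- bot.solve_ik(position, orientation): joint angles nearest the present ones, or None.
- bot.sense(): the state.
- bot.camera(name): name is "scene" or "top"; returns the picture (384x512x3 uint8, blue, green, red); there is no depth.
- bot.calibration(name): a dict with "intrinsics" (3x3 intrinsics, pixels), "rvec" (rotation vector, rad) and "tvec" (3), from world to camera coordinates, as OpenCV has them. Camera axes: x right, y down, z forward; pixel columns grow to the right and rows downward; lengths in mm; the calibration is good to about 2 mm. A picture is of the moment at which its call begins. calibration takes no time and is no camera call.
A pose or a line that the arm cannot do raises bot.PlanningError and nothing moves.
- bot.hand_in(): hands the job in; it is judged then, once.
The state is a dict: "time_s": time; "q": joint angles; "joint_velocities": joint speeds; "effort": joint torques, N m; "tool_pos": TCP position; "eef_rot": TCP orientation; "wrist_force": force on the tool from outside, world axes, zero at the start; "moment": the same for the moment, N m; "opening": finger opening in mm; "gripper_force": force on a finger pad.
Only numpy, scipy, OpenCV 4.12 (cv2) and the standard library are available. Lean on these libraries where they do the work, as an engineer would, in place of code of your own. Each camera call takes 0.05 s, during which the arm holds its last target. There are 200 camera calls.

TASK

Put the wooden try square and the orange scraper back in the shadow tray, each lying flat on the yellow bottom of the cut-out made in its own outline. Lay them in from close above rather than dropping them, and let go.

Things in the scene. Friction and masses are not known exactly. Their poses are not given: they have to be found in the camera images.
- square: Loose try square lying flat, 0.15 kg. Dark wooden stock with a brass edge, 120 long (x) x 30 wide (y) x 26 mm high: grip it across its width. Grey metal blade 32 wide (x), 4 mm thick, flush with the underside, stands out 100 mm to -y at the stock's +x end (x = 28 to 60), making an L. Origin: centre of the stock's underside; z up.
- scraper: Loose scraper lying flat, 0.11 kg. Orange handle 110 long (x) x 28 wide (y) x 26 mm high: grip it across its width. Steel blade 66 wide (y), 4 mm thick, flush with the underside, reaches from the handle's +x end to x = 120 mm. Origin: centre of the handle's underside; z up. (The narrow knife with a blue handle is not part of the job.)
- square_pocket (a point): Floor of the L-shaped pocket in the fixed tray (250 x 340 x 17 mm: black foam with pockets cut 12 mm deep, yellow floors 5 mm above the bench, 10 mm play all round each tool). The square's origin belongs here, its x and y along this point's x and y (blade to -y, at the +x end). Axes are the tray's; z up.
- scraper_pocket (a point): Floor of the T-shaped pocket in the same tray, 110 mm to +y of the square's pocket point. The scraper's origin belongs here, its x along this x (blade to +x). A grey-floored finger channel, 56 mm wide in x and as deep as the pockets, runs along y through both points, 60 mm or more beyond each handle's centre, so fingers have room beside both.
Mind the look-alikes: they are no part of the job. There is more than one size of the scraper; the one meant has the size given above. There is more than one size of the square; the job needs the larger.

How it is judged (in metres and radians):
At the end, for the whole second after the job is handed in: The square and the scraper each lie in their own pocket: origin within 15 mm of the pocket point in the tray's x and in its y and within 4 mm of the pocket floor's height, tilted less than 0.06 rad, lined up within 0.26 rad (15 degrees), released and at rest (under 0.02 m/s) (x of square in the frame of square_pocket between -0.015 and 0.015 m and y of square in the frame of square_pocket between -0.015 and 0.015 m and z of square in the frame of square_pocket between -0.004 and 0.004 m and angle between each of square, scraper's own z axis and vertical below 0.06 rad and angle between the x axis of square and the x axis of square_pocket, either way round below 0.26 rad and linear speed of each of square, scraper below 0.02 m/s and contact force between each of square, scraper and the fingers below 0.05 N and x of scraper in the frame of scraper_pocket between -0.015 and 0.015 m and y of scraper in the frame of scraper_pocket between -0.015 and 0.015 m and z of scraper in the frame of scraper_pocket between -0.004 and 0.004 m and angle between the x axis of scraper and the x axis of scraper_pocket, either way round below 0.26 rad); the robot touches nothing.
It fails at once if the square let go of, over its pocket, more than 40 mm above the pocket floor (horizontal distance between square and square_pocket below 0.06 m and z of square in the frame of square_pocket above 0.04 m and contact force between square and the fingers below 0.02 N).
It fails at once if the scraper let go of, over its pocket, more than 40 mm above the pocket floor (horizontal distance between scraper and scraper_pocket below 0.06 m and z of scraper in the frame of scraper_pocket above 0.04 m and contact force between scraper and the fingers below 0.02 N).
It also fails if it takes over 72 s, if anything falls off the work surface, if the arm or the gripper's body presses on something with over 40 N, if the wrist force passes 120 N, or if a joint passes its speed limit or range.

## Working session

There is one attempt and no reset: what is moved stays moved. The work goes in short steps, each a Python script; the robot and the scene stay as the last script left them, time stands still between calls to the robot, and variables do not carry over. Pictures are saved under pics/ and viewed, at most 10 in all, crops included, and the job is handed in when it is done.

```bash
mkdir -p pics
python3 - <<'E'
from cell import bot
import cv2
for n in("scene","top"):
    cv2.imwrite(f"pics/{n}0.png",cv2.resize(bot.camera(n),(800,600),interpolation=cv2.INTER_CUBIC)); print(n,bot.calibration(n))
print(bot.sense())
E
```

```text
scene {'intrinsics': array([[445.86515642,   0.        , 255.91507716],
       [  0.        , 445.86515642, 189.33981965],
       [  0.        ,   0.        ,   1.        ]]), 'rvec': array([ 1.86248898,  1.80761128, -0.64284275]), 'tvec': array([  79.93624073, -322.51274583, 1962.15794576])}
top {'intrinsics': array([[461.82262053,   0.        , 251.63722223],
       [  0.        , 461.82262053, 183.70663684],
       [  0.        ,   0.        ,   1.        ]]), 'rvec': array([ 2.18727235, -2.15364172,  0.12884029]), 'tvec': array([-100.10964119,  459.37656495, 1295.47564415])}
{'time_s': 0.1, 'q': array([ 1.14288343e+00,  8.79024710e-02,  1.37213138e+00,  1.31257623e-05,
        1.68358052e+00, -1.03075851e-01]), 'joint_velocities': array([ 1.04989576e-03,  5.29718314e-04, -3.54731399e-03,  1.47620117e-04,
        4.08065243e-05, -5.90789052e-04]), 'effort': array([ 1.64950550e-03, -3.53016758e+01, -3.14217675e+01, -1.58147072e-04,
        7.92163541e-03, -1.38009088e-05]), 'tool_pos': array([175.35018489, 520.86196125, 247.23010988]), 'eef_rot': array([-5.07922083e-01, -3.09970940e+00,  3.05853713e-03]), 'wrist_force': array([-0.84862264,  0.73519175,  0.40394178]), 'moment': array([-0.02403121,  0.01303537, -0.04647222]), 'gripper_force': 0.0, 'opening': 85.29212122040883}
```

View pics/scene0.png

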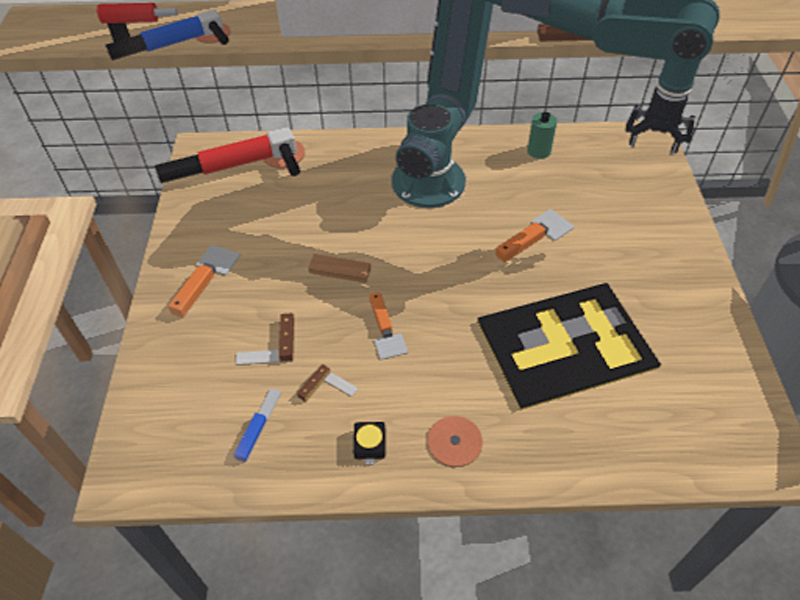

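View pics/top0.png

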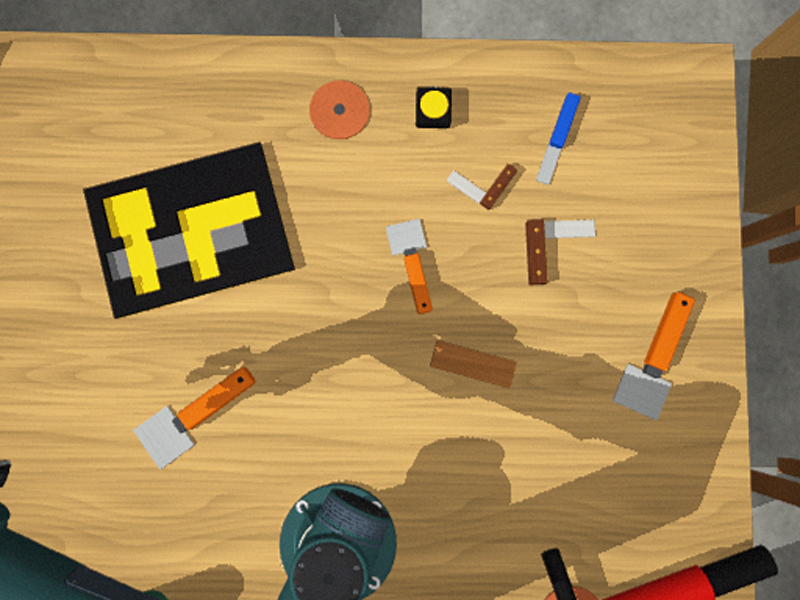

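The top view shows the tray at about (190,230), the larger square at (555,250) and full-size scraper candidates at (195,415) and (655,355). The small scraper is at (412,265) and the small square at (485,187). Next I'll enlarge these.

```bash
cat > h.py <<'E'
import cv2,numpy as np
from cell import bot
def cell(im,x0,y0,w,h):
    s=400/w; c=cv2.resize(im[y0:y0+h,x0:x0+w],(400,300),interpolation=cv2.INTER_CUBIC)
    for v in range((x0//10+1)*10,x0+w,10):
        X=int((v-x0+.5)*s); cv2.line(c,(X,0),(X,5 if v%20 else 10),(255,0,255),1)
        if v%20==0: cv2.putText(c,str(v),(X-10,22),0,.35,(255,0,255),1)
    for v in range((y0//10+1)*10,y0+h,10):
        Y=int((v-y0+.5)*s); cv2.line(c,(0,Y),(5 if v%20 else 10,Y),(255,0,255),1)
        if v%20==0: cv2.putText(c,str(v),(12,Y+4),0,.35,(255,0,255),1)
    return c
def P(n):
    c=bot.calibration(n); R=cv2.Rodrigues(c["rvec"])[0]; return c["intrinsics"],R,c["tvec"]
def tri(pt,ps):
    M=[P(n)[0]@np.c_[P(n)[1],P(n)[2]] for n in("top","scene")]
    X=cv2.triangulatePoints(M[0],M[1],np.float64(pt).T,np.float64(ps).T); return (X[:3]/X[3]).T
def plane(n,p,z):
    K,R,t=P(n); p=np.atleast_2d(np.float64(p)); d=(R.T@np.linalg.inv(K)@np.c_[p,np.ones(len(p))].T).T
    o=-R.T@t; return o+d*((z-o[2])/d[:,2])[:,None]
E
python3 - <<'E'
from h import *
t=bot.camera("top");s=bot.camera("scene")
cv2.imwrite("pics/t.png",np.vstack([np.hstack([cell(t,65,222,120,90),cell(t,365,182,120,90)]),np.hstack([cell(t,305,115,120,90),cell(t,45,88,160,120)])]))
cv2.imwrite("pics/s.png",np.vstack([np.hstack([cell(s,290,110,100,75),cell(s,90,145,80,60)]),np.hstack([cell(s,130,190,80,60),cell(s,300,170,132,99)])]))
E
```

```text
(no output)
```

View pics/t.png

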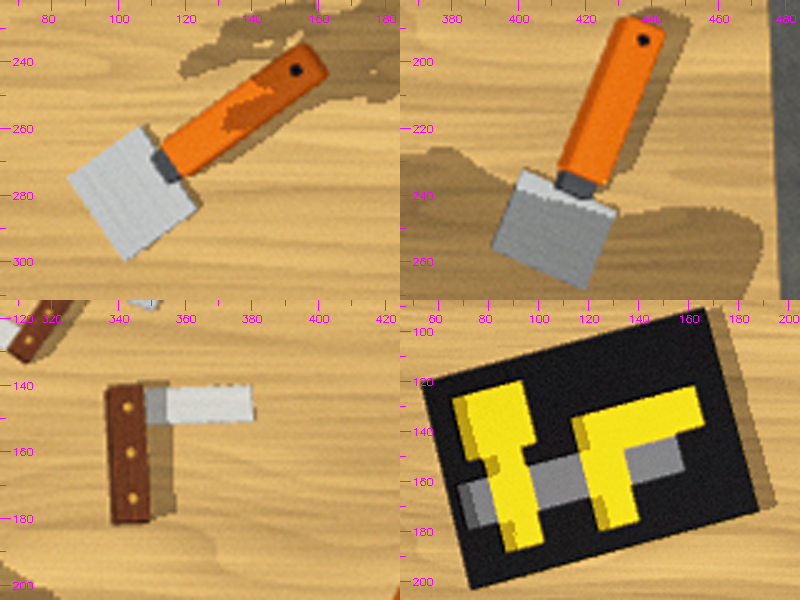

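View pics/s.png

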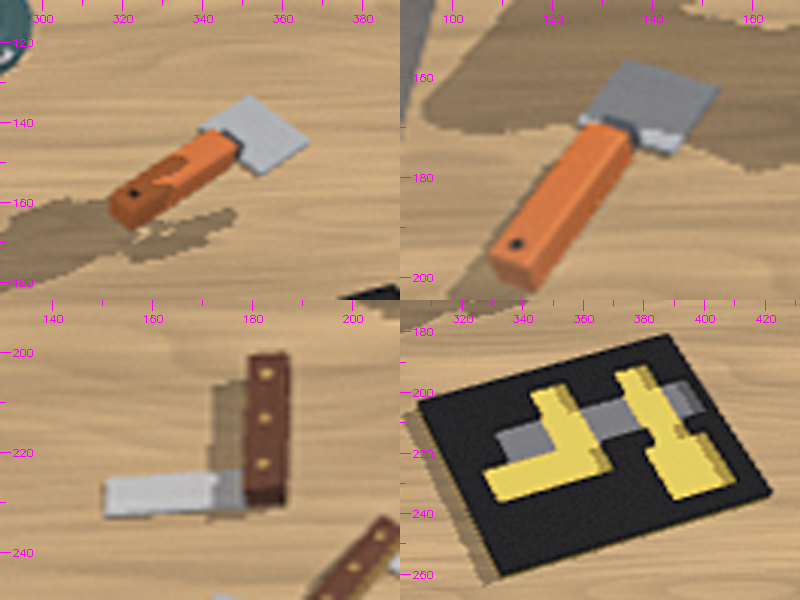

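The crops show candidates A (left) and B (right), with both blades clear. The square's three rivets in the top view are near native x 343–345, y 147–174. All four tray corners can be read in both views. Next I'll triangulate them and compare the scraper sizes.

Run:
```python
from h import *
np.set_printoptions(precision=1,suppress=True)
f=lambda x0,y0,s,p:np.array(p,float)/s+[x0,y0]-.5
k=10/3
A=f(65,222,k,[(145,127),(67,178),(126,260),(200,207)]);Ah=f(65,222,k,[(304,43),(328,74),(295,70)])
B=f(365,182,k,[(123,168),(218,213),(187,290),(92,246)]);Bh=f(365,182,k,[(225,17),(264,33),(243,41)])
for n,b,h in(("A",A,Ah),("B",B,Bh)):
    w=plane("top",b,4);q=plane("top",h,26);d=lambda i,j:np.linalg.norm(w[i]-w[j])
    print(n,"sides",d(0,1),d(1,2),d(2,3),d(3,0),"handle w",np.linalg.norm(q[0]-q[1]));print(w,q)
print("dots A,B",tri([Ah[2],Bh[2]],np.r_[f(290,110,4,[(134,193)]),f(90,145,5,[(116,244)])]))
print("sq dots",tri(f(305,115,k,[(127,107),(130,152),(133,198)]),f(130,190,5,[(263,163),(265,117),(266,73)])))
print("sq top",plane("top",f(305,115,k,[(107,85),(145,85),(150,222),(112,222)]),26),"blade",plane("top",f(305,115,k,[(253,85),(253,122)]),4))
T=f(45,88,2.5,[(22,80),(320,7),(360,210),(73,290)])
print("tray",tri(T,f(300,170,400/132,[(372,192),(100,277),(17,104),(269,35)])));w=plane("top",T,17);print(w,np.linalg.norm(w-np.roll(w,1,0),axis=1))
# pocket corners (cell D): scraper blade far corners, handle end ; square outer edges at floor level 5
print("scr pocket floor",plane("top",f(45,88,2.5,[(122,80),(136,141),(117,250),(144,244)]),5))
print("sq pocket floor",plane("top",f(45,88,2.5,[(293,86),(304,124),(211,230),(239,222)]),5))
```

```text
A sides 77.56568602889256 86.12205173442847 75.30032833021664 83.05157431633438 handle w 33.29759989480686
[[239.4 312.4   4. ]
 [195.6 376.4   4. ]
 [128.  323.    4. ]
 [172.9 262.6   4. ]] [[312.7 175.3  26. ]
 [287.  154.1  26. ]
 [290.  182.   26. ]]
B sides 89.6979462151239 71.85346849345821 88.85676671035687 72.83376105847177 handle w 35.867518103607566
[[ 330.3 -527.3    4. ]
 [ 292.9 -608.8    4. ]
 [ 227.  -580.3    4. ]
 [ 263.2 -499.1    4. ]] [[ 460.8 -610.6   26. ]
 [ 447.5 -643.9   26. ]
 [ 440.3 -625.6   26. ]]
dots A,B [[ 290.2  178.2   38.8]
 [ 439.2 -621.7   37.9]]
sq dots [[ 572.1 -354.7   30.3]
 [ 532.6 -356.5   31.2]
 [ 492.8 -358.9   30.8]]
sq top [[ 592.  -337.    26. ]
 [ 592.6 -370.1   26. ]
 [ 472.8 -373.5   26. ]
 [ 472.3 -340.7   26. ]] blade [[ 598.8 -470.6    4. ]
 [ 565.7 -470.1    4. ]]
tray [[639.2 483.8  21.5]
 [735.6 151.   13.2]
 [494.6  89.4  14.2]
 [397.1 416.   13.4]]
[[640.3 486.6  17. ]
 [734.  143.5  17. ]
 [494.3  89.4  17. ]
 [396.8 413.7  17. ]] [254.2 355.6 245.8 338.6]
scr pocket floor [[645.3 374.8   5. ]
 [572.9 354.7   5. ]
 [444.6 370.2   5. ]
 [452.1 339.4   5. ]]
sq pocket floor [[641.7 174.    5. ]
 [596.4 159.6   5. ]
 [469.6 262.8   5. ]
 [479.5 230.8   5. ]]
```

Candidates A and B are oversized, with blades about 86 mm wide and rivets at z≈38. So the middle scraper must be the one meant. The square matches its given size (120 long, blade 100). Next I'll crop the middle scraper and fit the pocket outlines in a rectified top view.

Run:
```python
from h import *
from scipy.optimize import minimize
t=bot.camera("top");s=bot.camera("scene")
cv2.imwrite("pics/m.png",np.hstack([cell(t,215,135,80,60)]+[cell(s,210,180,80,60)]))
np.set_printoptions(precision=3,suppress=True)
# rectify top at z=17; px = (x-350, y-50), 1 px/mm
w=np.float32([[350,50],[350,550],[800,50],[800,550]]);K,R,tv=P("top")
pix=cv2.projectPoints(np.c_[w,np.full(4,17.)],cv2.Rodrigues(R)[0],tv,K,None)[0][:,0].astype(np.float32)
H=cv2.getPerspectiveTransform(pix,w-[350,50]).astype(float) if 0 else cv2.getPerspectiveTransform(pix,(w-np.float32([350,50])))
r=cv2.warpPerspective(t,H,(450,500),flags=cv2.INTER_LINEAR)
hsv=cv2.cvtColor(r,cv2.COLOR_BGR2HSV)
y=cv2.inRange(hsv,(20,170,60),(35,255,255))
n,l,st,_=cv2.connectedComponentsWithStats(y)
black=cv2.inRange(hsv,(0,0,0),(180,255,50)); n2,l2,st2,_=cv2.connectedComponentsWithStats(black); i=1+st2[1:,4].argmax()
c=max(cv2.findContours((l2==i).astype(np.uint8),0,2)[0],key=cv2.contourArea); print("tray rect",cv2.minAreaRect(c))
big=[i for i in range(1,n) if st[i,4]>2000]; print(st[big])
m=np.isin(l,big).astype(float); m=cv2.GaussianBlur(m,(0,0),2)
def tmpl(p,b):
    px,py,th=p;c,s_=np.cos(th),np.sin(th);im=np.zeros(m.shape,np.uint8)
    for x0,x1,y0,y1 in[(-70,70,-25,25),(18,70,-125,25),(-65,130,110-24,110+24),(b[0],130,110-b[1],110+b[1])]:
        q=[(px+c*x-s_*yy-350,py+s_*x+c*yy-50) for x,yy in[(x0,y0),(x1,y0),(x1,y1),(x0,y1)]]
        cv2.fillPoly(im,[np.round(np.array(q)*16).astype(np.int32)],255,shift=4)
    return cv2.GaussianBlur(im/255.,(0,0),2)
for b in[(45,43),(55,38),(55,43)]:
    o=min((minimize(lambda p:((tmpl([p[0],p[1],p[2]/100],b)-m)**2).sum(),[550,230,th],method="Nelder-Mead",options=dict(initial_simplex=np.array([[550,230,th],[565,230,th],[550,245,th],[550,230,th+8]]))) for th in(22,28)),key=lambda o:o.fun)
    print(b,o.x,o.fun,m.sum())
```

```text
tray rect ((214.64662170410156, 238.27438354492188), (249.60325622558594, 338.8175048828125), 16.56436538696289)
[[  117   106   173   157 12149]
 [   90   285   203   116 12144]]
(45, 43) [538.899 268.67   28.685] 233.9084644256536 24292.999999999996
(55, 38) [538.579 268.404  29.365] 468.1134685751094 24292.999999999996
(55, 43) [538.038 269.034  29.411] 166.21328501935287 24292.999999999996
```

View pics/m.png

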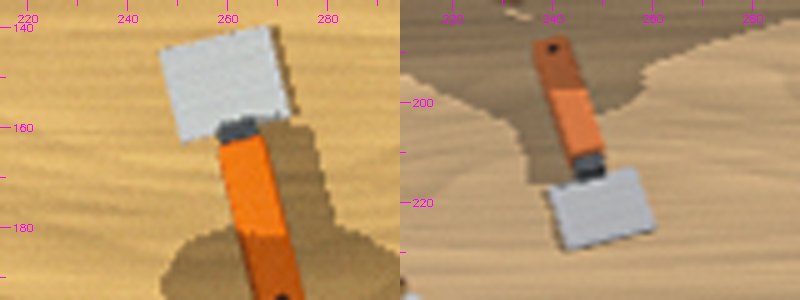

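The pocket fit is very good: the tray comes out at 250×339 mm and the square pocket is near (538, 269), yaw 0.29. The crop shows the scraper blade corners in the top view at crop px (160,50), (268,27), (291,118), (182,142), and the rivet at (281,296).

Run:
```python
from h import *
np.set_printoptions(precision=1,suppress=True)
f=lambda x0,y0,s,p:np.array(p,float)/s+[x0,y0]-.5
b=f(215,135,5,[(160,50),(268,27),(291,118),(182,142),(281,296)]);s=f(210,180,5,[(256,230),(168,250),(148,190),(235,168),(152,47)])
print(tri(b,s));w=plane("top",b[:4],4);print(w,np.linalg.norm(w-np.roll(w,1,0),axis=1))
fm=(w[0]+w[1])/2;nm=(w[2]+w[3])/2;d=(fm-nm)[:2];print(fm,nm,"yaw",np.arctan2(d[1],d[0]))
print("handle near end",plane("top",f(215,135,5,[(219,150),(263,138)]),26), "dot",plane("top",b[4:],26))
t=bot.camera("top");h=cv2.cvtColor(t,cv2.COLOR_BGR2HSV)[150:205,245:285]
m=cv2.inRange(h,(5,200,90),(17,255,255));n,l,st,c=cv2.connectedComponentsWithStats(m);i=1+st[1:,4].argmax()
r=cv2.minAreaRect(max(cv2.findContours((l==i).astype(np.uint8),0,1)[0],key=cv2.contourArea));q=cv2.boxPoints(r)+[245,150];print(r,plane("top",q,26))
# IK checks
from scipy.spatial.transform import Rotation as Ro
for n,x,y,a in(("sq",532,-357,.03),("scr",420,-60,.2),("sqp",538,269,.29),("scp",507,374,.29)):
  for e in(0,np.pi):
    o=(Ro.from_euler("z",a+e)*Ro.from_euler("x",np.pi)).as_rotvec()
    print(n,e,[bot.solve_ik([x,y,z],o) for z in(30,150)])
```

```text
[[ 578.5  -77.     4.6]
 [ 593.4 -140.2    4.4]
 [ 539.8 -154.4    2.8]
 [ 524.1  -90.6    5.3]
 [ 432.2 -148.9   34.7]]
[[ 578.6  -76.4    4. ]
 [ 593.4 -139.6    4. ]
 [ 539.6 -153.7    4. ]
 [ 524.3  -90.1    4. ]] [56.1 64.9 55.7 65.4]
[ 586. -108.    4.] [ 531.9 -121.9    4. ] yaw 0.2513313428074069
handle near end [[ 516.6 -111.3   26. ]
 [ 524.  -136.5   26. ]] dot [[ 433.  -147.8   26. ]]
((22.294116973876953, 31.176471710205078), (38.32062911987305, 9.701425552368164), 75.96376037597656) [[ 518.7 -110.2   26. ]
 [ 526.  -137.2   26. ]
 [ 419.3 -164.9   26. ]
 [ 412.2 -138.1   26. ]]
sq 0 [array([-0.7,  0.4,  1.4, -0. ,  1.3,  0.9]), array([-0.7,  0.3,  1.3, -0. ,  1.5,  0.9])]
sq 3.141592653589793 [array([-0.7,  0.4,  1.4,  0. ,  1.3, -2.3]), array([-0.7,  0.3,  1.3,  0. ,  1.5, -2.3])]
scr 0 [array([-0.3, -0. ,  2. ,  0. ,  1.2,  1.1]), array([-0.3, -0.2,  1.8,  0. ,  1.5,  1.1])]
scr 3.141592653589793 [array([-0.3, -0. ,  2. ,  0. ,  1.2, -2. ]), array([-0.3, -0.2,  1.8,  0. ,  1.5, -2. ])]
sqp 0 [array([0.4, 0.3, 1.5, 0. , 1.3, 1.7]), array([0.4, 0.2, 1.4, 0. , 1.5, 1.7])]
sqp 3.141592653589793 [array([ 0.4,  0.3,  1.5,  0. ,  1.3, -1.5]), array([ 0.4,  0.2,  1.4,  0. ,  1.5, -1.5])]
scp 0 [array([0.5, 0.4, 1.4, 0. , 1.3, 1.8]), array([0.5, 0.3, 1.3, 0. , 1.5, 1.8])]
scp 3.141592653589793 [array([ 0.5,  0.4,  1.4, -0. ,  1.3, -1.3]), array([ 0.5,  0.3,  1.3, -0. ,  1.5, -1.3])]
```

The scraper is confirmed: blade 65 mm wide, origin (469.5, −137.7), yaw 0.25. The square is at (532.4, −356), yaw 0.04. I'll pick up the scraper first.

```bash
cat >> h.py <<'E'
from scipy.spatial.transform import Rotation as Ro
ori=lambda a:(Ro.from_euler("z",a)*Ro.from_euler("x",np.pi)).as_rotvec()
def at(o,a,dx,z,dy=0): return [o[0]+dx*np.cos(a)-dy*np.sin(a),o[1]+dx*np.sin(a)+dy*np.cos(a),z]
def st(m):
    s=bot.sense();print(m,"t%.1f"%s["time_s"],s["tool_pos"].round(1),s["wrist_force"].round(1),"open%.1f"%s["opening"],"F%.1f"%s["gripper_force"])
PA=.29;SQP=np.array([538.3,268.8]);SCP=SQP+110*np.array([-np.sin(PA),np.cos(PA)])
def pick(o,a,dx,z=19):
    bot.move_gripper(62); bot.move_to(at(o,a,dx,130),ori(a)); bot.move_linear(at(o,a,dx,50),feed=150)
    print("touch",bot.move_linear(at(o,a,dx,z),feed=50,until_force=15)); st("down")
    bot.move_gripper(10,60); st("grip"); bot.move_linear(at(o,a,dx,130),feed=120); st("up")
def look(name,u,v,w=120,views=("top","scene")):
    cs=[cell(bot.camera(n),max(0,min(512-w,int(p[0]-w/2))),max(0,min(384-w*3//4,int(p[1]-w*3/8))),w,w*3//4) for n,p in zip(views,(u,v))]
    cv2.imwrite(name,np.hstack(cs))
E
python3 - <<'E'
from h import *
pick((469.5,-137.7),.25,10)
bot.move_to(at(SCP,PA,10,100),ori(PA)); st("over")
K,R,t=P("top");K2,R2,t2=P("scene")
pr=lambda K,R,t:cv2.projectPoints(np.array([[*SCP,60.]]),cv2.Rodrigues(R)[0],t,K,None)[0].ravel()
look("pics/o1.png",pr(K,R,t),pr(K2,R2,t2))
E
```

```text
touch False
down t4.8 [ 479.3 -135.3   19. ] [ 0.7 -0.5  0.6] open62.1 F0.0
grip t5.2 [ 479.7 -135.4   19.6] [-0.3 -0.   2.6] open26.9 F61.4
up t6.2 [ 478.5 -134.9  128.9] [ 0.2  0.2 -1.5] open27.0 F61.0
over t8.1 [517.1 375.9 100.1] [ 0.6 -0.6 -1.2] open26.6 F61.0
```

View pics/o1.png

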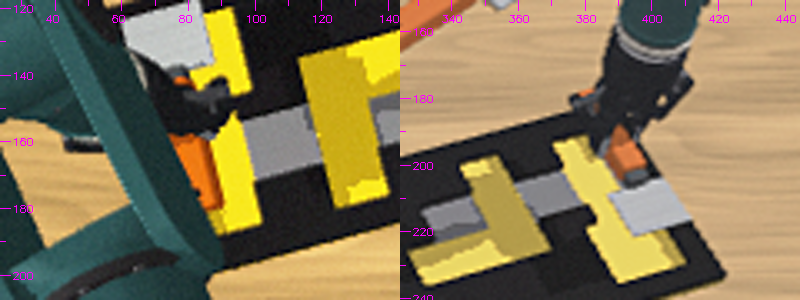

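The scraper is held flat and in line with its pocket, blade toward +x. Lowering it now.

```bash
cat >> h.py <<'E'
def place(o,dx,gz):
    bot.move_linear(at(o,PA,dx,gz+18),feed=100)
    print("touch",bot.move_linear(at(o,PA,dx,gz+4),feed=25,until_force=6)); st("low")
    bot.move_gripper(50); st("open"); bot.move_linear(at(o,PA,dx,120),feed=150)
E
python3 - <<'E'
from h import *
place(SCP,10,19)
pick((532.4,-356),.04,5)
t=bot.camera("top");s=bot.camera("scene")
cv2.imwrite("pics/p1.png",np.hstack([cell(t,45,88,160,120),cell(s,300,170,132,99)]))
bot.move_to(at(SQP,PA,5,110),ori(PA)); st("over")
cv2.imwrite("pics/p2.png",np.hstack([cell(bot.camera("top"),45,88,160,120),cell(bot.camera("scene"),300,150,132,99)]))
cv2.imwrite("pics/p.png",np.vstack([cv2.imread("pics/p1.png"),cv2.imread("pics/p2.png")]))
E
```

```text
touch True
low t9.5 [516.6 377.2  24.7] [0.4 0.9 2.8] open26.8 F61.6
open t9.8 [515.2 376.3  22.8] [-0.7 -0.1 -0.3] open50.0 F0.0
touch False
down t14.9 [ 537.4 -355.9   19. ] [0.9 0.4 0.2] open62.1 F0.0
grip t15.3 [ 537.9 -356.2   19.8] [0.2 0.6 1.6] open28.6 F63.2
up t16.4 [ 536.8 -355.4  128.6] [ 0.3  0.8 -1.7] open28.5 F62.7
over t18.8 [543.7 269.3 110. ] [-0.6  0.7 -2. ] open28.9 F62.6
```

View pics/p.png

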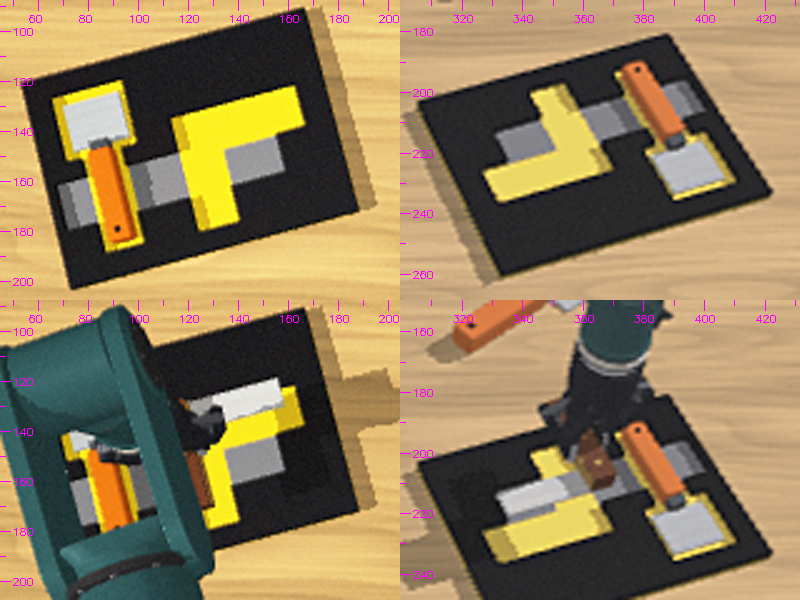

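The scraper lies centred and flat in its T pocket, with an even yellow rim around the blade. The square hangs level over its L pocket, blade along −y at the +x end. Placing it now.

Run:
```python
from h import *
place(SQP,5,19)
bot.move_to([350,-100,300],ori(0)); st("away")
cv2.imwrite("pics/f.png",np.hstack([cell(bot.camera("top"),45,88,160,120),cell(bot.camera("scene"),300,170,132,99)]))
```

```text
touch True
low t20.2 [543.2 270.3  24.8] [-0.3  0.1  3.5] open28.7 F63.3
open t20.6 [541.6 269.7  22.9] [-0.7 -0.1 -0.5] open50.2 F0.0
away t23.0 [350.3 -99.7 299.4] [-0.2 -0.  -0.2] open49.8 F0.0
```

View pics/f.png

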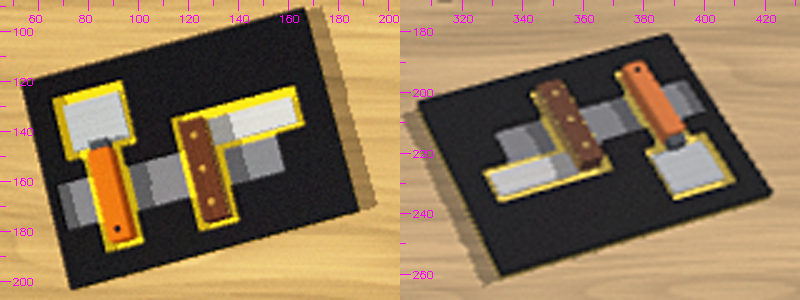

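Both tools lie flat in their pockets with a yellow rim all round, and the arm is clear. Handing in.

```bash
python3 -c "
from cell import bot
print(bot.hand_in())"
```

```text
the job is handed in; nothing more can be done
None
```

The try square and the orange scraper are each lying flat and released in their own pockets, and I handed the job in at about 23 s of robot time; no verdict came back.

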